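Size a bottle collar on the stepped gauge

TASK

Find the bottle-neck collar that stops at the two-line step of the aluminium sizing cone: pick that collar up and lower it over the cone, still held rather than dropped, until it stops, then let go so that it sits flat on that step. Leave the other two collars lying where they are.

Things in the scene. Friction and masses are not known exactly. Their poses are not given: they have to be found in the camera images.
- gauge: Bare aluminium stepped cone, 106 mm tall, upright, fixed to the table. Origin: centre of its underside; z up its axis. From below: foot 110 mm across, 12 high; 58 mm cylinder to the three-line step (ledge at height 30 mm); taper 48 to 42 mm to the two-line step (ledge at 58); taper 32 to 25 mm to the one-line step (ledge at 84); taper 15 mm to a blunt 5 mm tip. Ledges are flat, 5 mm wide.
- two_line_step (a point): The two-line step of the cone: the point on the cone's axis level with that flat ledge, 58 mm above the table. Each step shows its number in black lines (one at the top step, two at the middle, three at the lowest) around the outside just below its ledge.
- collar_middle: The middle-sized of three plain white plastic collars (short tubes standing on the table, bore upright): outside diameter 54 mm, bore 36 mm, height 30 mm. Its origin is the centre of its underside, its z axis the bore's axis, pointing up. It weighs about 50 g. Its bore clears the one-line step and it stops at the two-line step, its underside then 58 mm above the table, with about 2 mm of play to each side.
- collar_small: The smallest of three plain white plastic collars (short tubes standing on the table, bore upright): outside diameter 36 mm, bore 18 mm, height 30 mm. Its origin is the centre of its underside, its z axis the bore's axis, pointing up. It would stop at the one-line step. A bystander.
- collar_large: The largest of three plain white plastic collars (short tubes standing on the table, bore upright): outside diameter 68 mm, bore 52 mm, height 30 mm. Its origin is the centre of its underside, its z axis the bore's axis, pointing up. It would stop at the three-line step. A bystander.
Things that resemble listed ones, but are neither listed nor needed, are in the scene too. What is shaped like the collar_middle but black or green is not meant.

How it is judged (in metres and radians):
On the way:
1. the middle-sized collar, still held, has been lowered over the cone to within 15 mm of the two-line step (horizontal distance between collar_middle and gauge below 0.008 m and z of collar_middle in the frame of gauge between 0.052 and 0.073 m and contact force between the fingers and collar_middle above 0.5 N).
At the end, for the whole second after the job is handed in: The middle-sized collar is at rest around the cone, released, its underside at the two-line step (within 6 mm in height), within 8 mm of the cone's axis and level within 0.15 rad; the other two collars are where they were (horizontal distance between collar_middle and gauge below 0.008 m and z of collar_middle in the frame of gauge between 0.052 and 0.064 m and angle between collar_middle's own z axis and vertical below 0.15 rad and linear speed of collar_middle below 0.02 m/s); the robot touches nothing.
It fails at once if the small collar is moved by more than 30 mm (distance of collar_small from where it was at the start of the episode above 0.03 m).
It fails at once if the large collar is moved by more than 30 mm (distance of collar_large from where it was at the start of the episode above 0.03 m).
It also fails if it takes over 38 s, if anything falls off the work surface, if the arm or the gripper's body presses on something with over 40 N, if the wrist force passes 120 N, or if a joint passes its speed limit or range.

ROBOT

A 6-joint arm with a two-finger parallel gripper is mounted at the origin on the work surface. World frame = base frame: x ahead of the robot, y to its left, z up, the work surface at z = 0. Lengths are in m, angles in degrees, forces in N, time in s.
With the tool pointing down it reaches from about 0.325 to 0.775 m from the base axis. Payload 5.5 kg.
Tool frame: the origin (TCP) lies at the centre of the arm's flange, where the gripper is bolted on; the fingertips stand 182 mm ahead of it and the grasp point (between the pads) lies 163 mm ahead of it; z points along the fingers, y is the line along which they close (so a half turn about z gives the same grasp; the last joint's range is limited). The gripper opens to 88 mm and grips with 3 to 60 N. Pads are 20 mm wide; open, the fingers measure 115 mm over their backs; the gripper's body (75 mm by 178 mm) begins 61 mm behind the grasp point.
Start: joints at [-74.525, 5.22, 70.514, -0, 104.267, -3.249], TCP at [0.193, -0.568, 0.405] pointing down, gripper open.
Joint ranges: [-164.24, 164.24], [-49.07, 125.15], [9.68, 141.18], [-86.29, 266.29], [3.28, 154.24], [-151.56, 151.56]. Speed limits (degrees/s): [147.25, 147.25, 172.46, 180, 180, 180].

INTERFACE

Orientations are given as [roll, pitch, yaw] about the fixed x, y, z axes, in that order (R = Rz(yaw) Ry(pitch) Rx(roll)).
In Python, from station import r gives the robot as it stands. The module is installed in compiled form; this text tells all that it offers. Calls block until the motion is done:
- r.reach(position, orientation): joint-space move of the TCP to a pose.
- r.servo_line(position, rotation=None, speed=0.15): straight line of the TCP; rotation=None keeps the orientation; speed is the mean speed in m/s.
- r.move_joints(angles): joint-space move.
- r.let_go() and r.grab(squeeze=None): open the fingers fully, or close them until they stop; squeeze is the grip in N (None keeps the last).
- r.wait(seconds).
- r.inverse_kinematics(position, orientation): joint angles nearest the present ones, or None.
- r.sense(): the state.
- r.snapshot(name): name is "scene" or "top" or "wrist"; returns a dict with "frame" (480x640x3 uint8, red, green, blue), "fx", "fy", "cx", "cy" (pixels), "dist_coeffs" ([k1, k2, p1, p2, k3] as OpenCV has them; the pictures are not rectified), "R" (3x3) and "t" (3): a world point X has camera coordinates R X + t. Camera axes: x right, y down, z forward; pixel columns grow to the right and rows downward; lengths in m; the calibration is good to about 2 mm. A picture is of the moment at which its call begins. There is no depth.
A pose or a line that the arm cannot do raises r.IKError and nothing moves.
- r.hand_in(): hands the job in; it is judged then, once.
The state is a dict: "clock": time; "joints": joint angles; "joint_vel": joint speeds; "joint_torque": joint torques, N m; "tcp_pos": TCP position; "orientation": TCP orientation; "contact_force": force on the tool from outside, world axes, zero at the start; "torque": the same for the moment, N m; "opening": finger opening in m; "gripper_force": force on a finger pad.
Only numpy, scipy, OpenCV 4.12 (cv2) and the standard library are available. Lean on these libraries where they do the work, as an engineer would, in place of code of your own. Each camera call takes 0.05 s, during which the arm holds its last target. There are 200 camera calls.

## Working session

There is one attempt and no reset: what is moved stays moved. The work goes in short steps, each a Python script; the robot and the scene stay as the last script left them, time stands still between calls to the robot, and variables do not carry over. Pictures are saved under pics/ and viewed, at most 10 in all, crops included, and the job is handed in when it is done.

```bash
mkdir -p pics; python3 - <<'E'
from station import r
import cv2,pickle
for n in("top","scene"):
    s=r.snapshot(n);pickle.dump(s,open(n+".pkl","wb"));cv2.imwrite(f"pics/{n}0.png",s["frame"][:,:,::-1])
    print(n,-s["R"].T@s["t"],s["fx"],s["dist_coeffs"])
print(r.sense())
E
```

```text
top [0.27328255 0.00391229 1.14547051] 607.4155600876898 [-0.19467208  0.          0.          0.          0.        ]
scene [1.25349254 0.1330482  0.61845088] 576.5044086935154 [-0.17584447  0.          0.          0.          0.        ]
{'clock': 0.1, 'joints': array([-7.45248926e+01,  5.25996599e+00,  7.05753569e+01, -9.09089506e-04,
        1.04267486e+02, -3.24685236e+00]), 'joint_vel': array([ 0.05398398, -0.10990172, -0.04969861, -0.08659112,  0.00993946,
        0.02454807]), 'joint_torque': array([ 1.80611405e-03, -4.47859025e+01, -4.07569993e+01,  7.00609409e-02,
        2.84658687e-02, -1.23593018e-04]), 'tcp_pos': array([ 0.19261384, -0.56829942,  0.40360371]), 'orientation': array([-1.79897306e+02, -4.94284144e-03,  1.87217321e+01]), 'contact_force': array([ 0.14297755,  0.13673829, -0.50813205]), 'torque': array([ 0.04636408, -0.01843303,  0.0045101 ]), 'gripper_force': 0.0, 'opening': 0.08780445400021422}
```

View pics/top0.png

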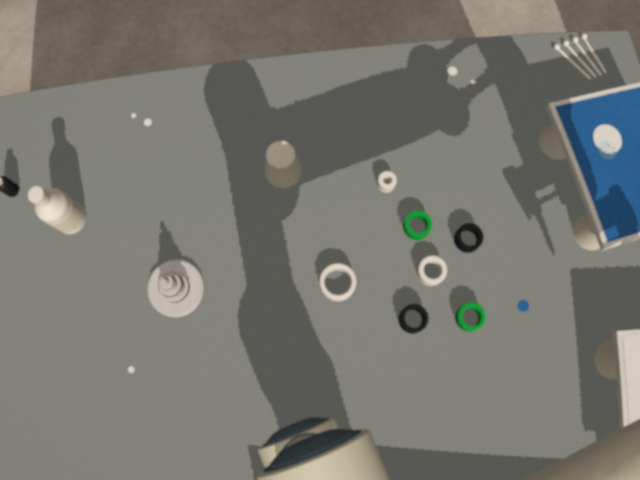

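View pics/scene0.png

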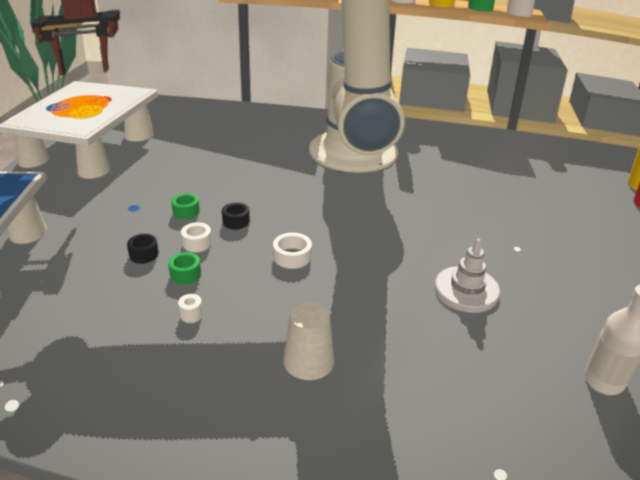

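Top view, the candidates: white rings at (387,181) small, (433,270) middle and (338,282) large. The greens at (418,225) and (470,317) and the blacks at (469,238) and (413,319) are excluded by colour. The sizing cone is at (175,288). The white ring at (433,270) is the fit, being the middle-sized of the white ones. I'll measure diameters and confirm in a crop.

```bash
cat > h.py <<'E'
import cv2,numpy as np
def ray(s,px,z):
    K=np.array([[s["fx"],0,s["cx"]],[0,s["fy"],s["cy"]],[0,0,1]])
    u=cv2.undistortPoints(np.array(px,float).reshape(-1,1,2),K,np.array(s["dist_coeffs"],float))[:,0]
    d=np.c_[u,np.ones(len(u))]@s["R"]; c=-s["R"].T@s["t"]
    return c+d*((z-c[2])/d[:,2])[:,None]
def bright(s,th=150):
    m=(s["frame"].min(2)>th).astype(np.uint8)
    return cv2.findContours(m,cv2.RETR_EXTERNAL,cv2.CHAIN_APPROX_NONE)[0]
def cen(s,c,z):
    m=cv2.moments(c); p=(m["m10"]/m["m00"],m["m01"]/m["m00"])
    return p,ray(s,[p],z)[0,:2]
E
python3 - <<'E'
import pickle
from h import *
for n in("top","scene"):
    s=pickle.load(open(n+".pkl","rb"));print(n)
    for c in bright(s,140):
        if 120<cv2.contourArea(c)<4500:
            p,w=cen(s,c,.015); q=ray(s,c[:,0],.015)[:,:2].astype(np.float32)
            print(np.round(p),np.round(w,4),"d",round(2*cv2.minEnclosingCircle(q)[1],4),"area-d",round(2*(cv2.contourArea(q)/np.pi)**.5,4))
s=pickle.load(open("top.pkl","rb"))["frame"];t=pickle.load(open("scene.pkl","rb"))["frame"]
a=cv2.resize(s[160:340,310:500],(380,360),interpolation=2);b=cv2.resize(t[180:330,120:320],(400,300),interpolation=2)
o=np.zeros((360,780,3),np.uint8);o[:,:380]=a;o[:300,380:]=b
cv2.imwrite("pics/crop.png",o[:,:,::-1])
g=s[250:325,140:210];cv2.imwrite("pics/g.png",cv2.resize(g,None,fx=6,fy=6,interpolation=2)[:,:,::-1])
E
```

```text
top
[269. 454.] [0.151  0.1152] d 0.0326 area-d 0.0234
[330. 467.] [0.1133 0.0092] d 0.1897 area-d 0.0866
[629. 374.] [ 0.1953 -0.5889] d 0.1886 area-d 0.0972
[338. 282.] [ 0.4485 -0.0481] d 0.0732 area-d 0.0698
[175. 293.] [0.4637 0.2604] d 0.1107 area-d 0.0939
[433. 270.] [ 0.4482 -0.2299] d 0.0611 area-d 0.0561
[590. 244.] [ 0.4591 -0.5575] d 0.0414 area-d 0.0296
[ 53. 211.] [0.6568 0.5021] d 0.1503 area-d 0.0862
[387. 181.] [ 0.6346 -0.1696] d 0.0462 area-d 0.0398
[607. 138.] [ 0.6776 -0.6518] d 0.068 area-d 0.0653
[605.  92.] [ 0.7845 -0.6761] d 0.1867 area-d 0.0456
scene
[500. 474.] [0.8389 0.2958] d 0.019 area-d 0.0169
[ 11. 405.] [ 0.879  -0.3396] d 0.0235 area-d 0.0212
[609. 388.] [0.673  0.4636] d 0.0481 area-d 0.0271
[308. 352.] [0.6857 0.0288] d 0.1156 area-d 0.0694
[625. 330.] [0.5419 0.5172] d 0.149 area-d 0.0819
[ 19. 232.] [ 0.5108 -0.5723] d 0.1007 area-d 0.0404
[354. 158.] [0.0655 0.0086] d 0.2156 area-d 0.1416
[135. 128.] [ 0.0243 -0.5593] d 0.169 area-d 0.0783
[376. 101.] [-0.3023  0.0217] d 0.3579 area-d 0.0739
[369.  78.] [-0.4958 -0.0189] d 0.2095 area-d 0.071
[10. 88.] [-0.1942 -1.1114] d 0.7123 area-d 0.2012
[87. 49.] [-0.5961 -1.0607] d 0.4575 area-d 0.2034
[593.  57.] [-1.066  0.813] d 1.0 area-d 0.5337
[34. 54.] [-0.5296 -1.2526] d 0.8809 area-d 0.1319
[612.   6.] [-2.3156  1.2247] d 0.876 area-d 0.4566
[523.   7.] [-1.8682  0.6291] d 0.4565 area-d 0.2013
```

View pics/crop.png

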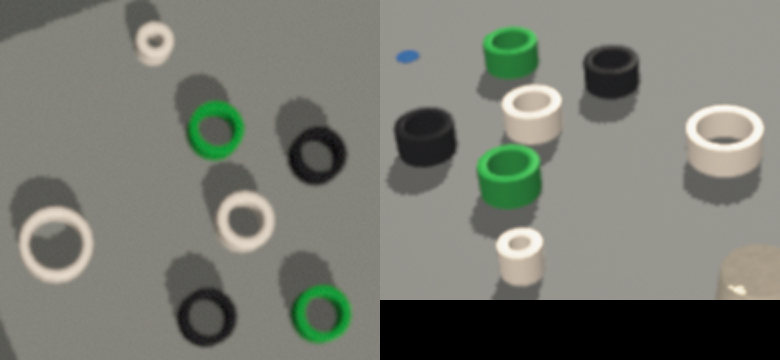

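View pics/g.png

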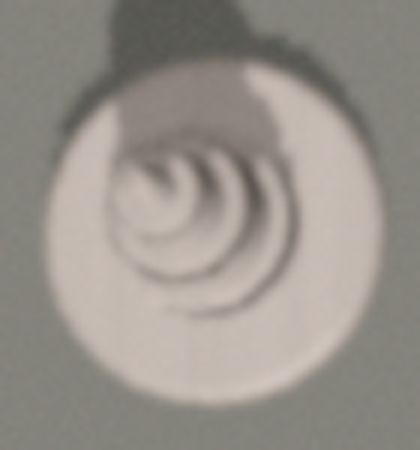

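Confirmed: the white ring at crop (245,220) / (531,113), 56 mm measured against 54 mm nominal, is collar_middle. The neighbours leave the ±y sides free for the fingers. Next I'll take wrist views above both the gauge and the collar.

```bash
python3 - <<'E'
from station import r
from h import *
import pickle
for n,p in(("wg",(.47,.262,.42)),("wc",(.448,-.23,.42))):
    r.reach(p,(180,0,0)); r.wait(.3)
    s=r.snapshot("wrist");pickle.dump(s,open(n+".pkl","wb"));cv2.imwrite(f"pics/{n}.png",s["frame"][:,:,::-1])
    print(r.sense()["clock"],r.sense()["tcp_pos"],r.sense()["joints"].round(1),(-s["R"].T@s["t"]).round(3))
a=[cv2.resize(cv2.imread(f"pics/{n}.png"),(400,300)) for n in("wg","wc")]
cv2.imwrite("pics/w2.png",np.hstack(a))
E
```

```text
3.5167 [0.47010311 0.26183474 0.41998511] [ 25.5  -4.1  78.4   0.  105.8 115.5] [0.552 0.262 0.401]
5.6583 [ 0.44820545 -0.22965926  0.41999277] [-31.   -9.4  83.2   0.  106.2  59. ] [ 0.53  -0.229  0.401]
```

View pics/w2.png

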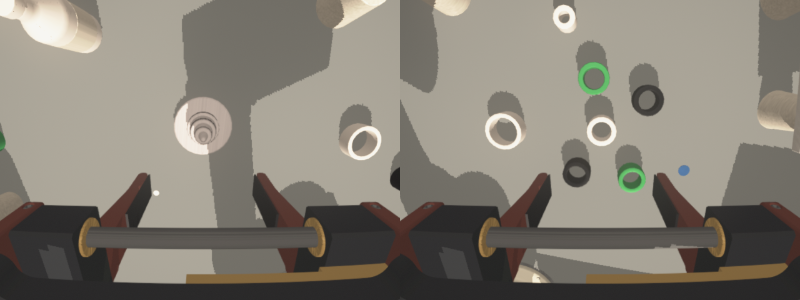

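```bash
python3 - <<'E'
import pickle
from h import *
o=[]
for n,(u,v),h in(("wg",(325,202),60),("top",(175,289),40)):
    s=pickle.load(open(n+".pkl","rb")); f=s["frame"].astype(int)
    f=cv2.GaussianBlur(s["frame"],(3,3),0).astype(float)
    q=(f[:,:,0]/(f[:,:,1]+1))[v-h:v+h,u-h:u+h]
    q8=cv2.normalize(q,None,0,255,cv2.NORM_MINMAX).astype(np.uint8)
    t,m=cv2.threshold(q8,0,255,cv2.THRESH_OTSU)
    c=max(cv2.findContours(m,0,1)[0],key=cv2.contourArea); c=cv2.convexHull(c)
    e=cv2.fitEllipse(c); p=np.array(e[0])+[u-h,v-h]
    P=ray(s,c[:,0]+[u-h,v-h],.012)[:,:2].astype(np.float32)
    print(n,p,e[1],ray(s,[p],.011)[0,:2],"world fit",cv2.fitEllipse(P))
    im=cv2.cvtColor(q8,8); cv2.ellipse(im,e,(0,0,255),1); o.append(cv2.resize(im,(390,390),interpolation=0))
    o.append(cv2.resize(s["frame"][v-h:v+h,u-h:u+h,::-1],(390,390),interpolation=2))
cv2.imwrite("pics/o.png",cv2.resize(np.hstack(o),(800,200)))
s=pickle.load(open("wc.pkl","rb"))
for th in(170,200,220):
  for c in bright(s,th):
    p,w=cen(s,c,.015)
    if cv2.contourArea(c)>300 and abs(p[0]-322)<40 and abs(p[1]-210)<40:
        # inner hole too: rim top ring
        P=ray(s,c[:,0],.03)[:,:2].astype(np.float32); print(th,p,w,"rim",cv2.fitEllipse(P))
E
```

```text
wg [324.3796463  200.24352646] (92.05074310302734, 93.47760772705078) [0.47731516 0.26061694] world fit ((0.4753663241863251, 0.26059871912002563), (0.1091703474521637, 0.11027441173791885), 130.98736572265625)
top [175.40605545 287.96489716] (57.875770568847656, 58.82457733154297) [0.4745061  0.26021526] world fit ((0.4748678505420685, 0.2603524625301361), (0.11158548295497894, 0.11450313776731491), 134.07180786132812)
170 (322.11811870538764, 210.1310257162413) [ 0.44445235 -0.22803675] rim ((0.4472617208957672, -0.22808510065078735), (0.05304700508713722, 0.053294770419597626), 112.5779800415039)
200 (322.0570202329859, 210.21857755977928) [ 0.44434732 -0.22796506] rim ((0.4471726417541504, -0.22799807786941528), (0.05191763862967491, 0.05211129039525986), 103.92827606201172)
220 (322.09625158831005, 210.18773824650572) [ 0.44438433 -0.2280111 ] rim ((0.4472399652004242, -0.22803957760334015), (0.05105268210172653, 0.05113727226853371), 88.0953369140625)
```

View pics/o.png

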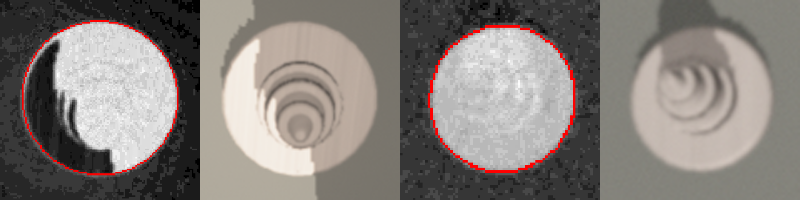

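The foot ellipse fits well in both views, so the gauge is at (0.475, 0.2605). The collar is at about (0.447, -0.2285). Grasping now.

```bash
python3 - <<'E'
from station import r
from h import *
import pickle
x,y=.4473,-.2287
r.reach((x,y,.25),(180,0,0)); r.servo_line((x,y,.186),speed=.08)
r.grab(15); s=r.sense(); print(s["opening"],s["gripper_force"],s["tcp_pos"],s["contact_force"])
r.servo_line((x,y,.34)); r.wait(.3)
s=r.snapshot("wrist");pickle.dump(s,open("held.pkl","wb"));cv2.imwrite("pics/held.png",s["frame"][:,:,::-1])
s=r.sense(); print(s["clock"],s["opening"],s["gripper_force"],s["tcp_pos"])
E
```

```text
0.05423842323494839 15.000075995922089 [ 0.44732875 -0.22871663  0.18613779] [-0.3635475  -0.2064416   0.51791002]
9.4667 0.054690870831610346 14.999973624944687 [ 0.44728911 -0.22868366  0.33963163]
```

View pics/held.png

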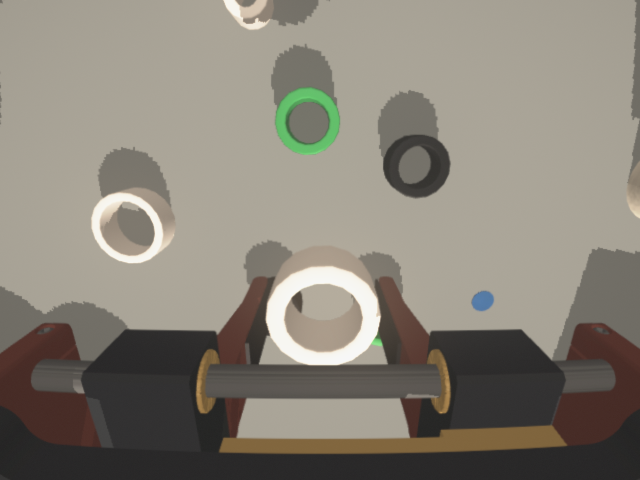

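The collar is held level at (323,313). I'll measure its rim offset in the hand.

```bash
python3 - <<'E'
import pickle
from h import *
s=pickle.load(open("held.pkl","rb"))
for th in(215,230,240):
  for c in bright(s,th):
    p=c[:,0].mean(0)
    if cv2.contourArea(c)>2000 and abs(p[0]-322)<50 and abs(p[1]-313)<50:
        P=ray(s,cv2.convexHull(c)[:,0],.1836)[:,:2].astype(np.float32);print(th,p,cv2.fitEllipse(P),cv2.minEnclosingCircle(P))
E
```

```text
215 [323.40983607 316.16393443] ((0.44739973545074463, -0.2280014455318451), (0.052274126559495926, 0.052478451281785965), 58.41032028198242) ((0.44739800691604614, -0.22803020477294922), 0.026460738852620125)
230 [323.44186047 316.4717608 ] ((0.4471926987171173, -0.228117898106575), (0.0515718050301075, 0.05204356461763382), 8.58443546295166) ((0.4471334218978882, -0.2280532419681549), 0.026181062683463097)
240 [324.50883392 319.65017668] ((0.44563713669776917, -0.22869174182415009), (0.048283953219652176, 0.049351081252098083), 33.698768615722656) ((0.4451996386051178, -0.2287670522928238), 0.02506503276526928)
```

```bash
python3 - <<'E'
from station import r
from h import *
import numpy as np
x,y=.475,.2602
r.reach((x,y,.34),(180,0,0)); r.wait(.2)
f0=r.sense()["contact_force"]; print(r.sense()["clock"],f0,r.sense()["tcp_pos"])
r.servo_line((x,y,.297),speed=.1)
for z in list(np.arange(.290,.250,-.005))+list(np.arange(.250,.2415,-.001)):
    r.servo_line((x,y,z),speed=.04)
    s=r.sense();d=s["contact_force"]-f0
    print(round(z,4),s["tcp_pos"].round(4),d.round(1),round(s["gripper_force"],1))
    if np.linalg.norm(d)>5: break
print(s["clock"],s["opening"])
q=[r.snapshot(n)["frame"] for n in("scene","wrist")]
o=np.hstack([cv2.resize(q[0][200:340,400:540],(400,400),interpolation=2),cv2.resize(q[1][140:460,160:480],(400,400))])
cv2.imwrite("pics/seat.png",o[:,:,::-1])
E
```

```text
11.45 [ 0.46677739  0.14848947 -0.51083427] [0.47537571 0.25942961 0.3400384 ]
0.29 [0.475  0.2602 0.2899] [-1.   0.9  0.1] 15.0
0.285 [0.4749 0.2602 0.2846] [0.5 0.3 0.1] 15.0
0.28 [0.4749 0.2602 0.2795] [-0.4 -1.4  0.5] 15.0
0.275 [0.4749 0.2602 0.2745] [-0.4 -0.8 -0.1] 15.0
0.27 [0.4749 0.2601 0.2696] [-0.  -0.9  0.7] 15.0
0.265 [0.4749 0.2602 0.2646] [-0.2  0.2 -0.9] 15.0
0.26 [0.4749 0.2602 0.2596] [-0.7 -0.9  0. ] 15.0
0.255 [0.4749 0.2602 0.2545] [-0.2 -0.1  1. ] 15.0
0.25 [0.4749 0.2602 0.2495] [-0.6 -0.  -0.5] 15.0
0.249 [0.475  0.2602 0.249 ] [-1.2 -0.4 -0.5] 15.0
0.248 [0.475  0.2602 0.2479] [ 0.1 -0.2  0.1] 15.0
0.247 [0.475  0.2602 0.2469] [-0.7 -0.5 -0.4] 15.0
0.246 [0.475  0.2602 0.2459] [-0.8  0.2 -0. ] 15.0
0.245 [0.475  0.2602 0.2449] [-0.5  0.  -0.2] 15.0
0.244 [0.4751 0.2602 0.2441] [ 0.4 -0.8  0.3] 15.0
0.243 [0.475  0.2602 0.2441] [-3.3 -0.5  5.1] 15.0
16.3083 0.0545982239092564
```

View pics/seat.png

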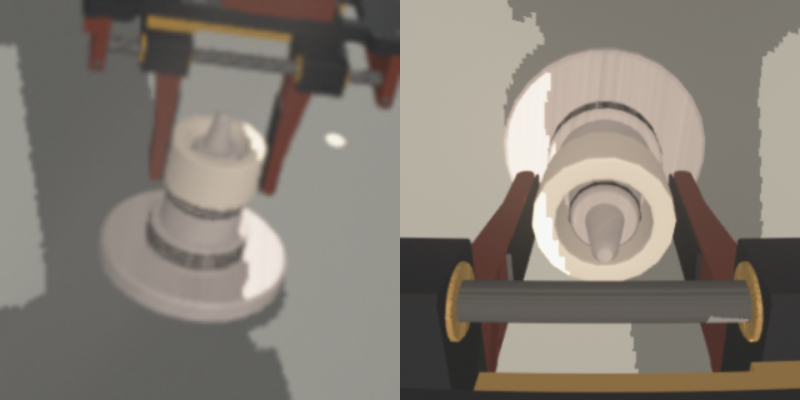

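The collar stopped exactly at the expected height (TCP z 0.244, 5 N upward). The left crop shows it seated level at (215,165), just above the two-line marks. I'll release and retreat.

```bash
python3 - <<'E'
from station import r
from h import *
r.servo_line((.475,.2602,.2441),speed=.04)
r.let_go(); r.wait(.3)
r.servo_line((.475,.2602,.42),speed=.12); r.wait(.4)
s=r.sense();print(s["clock"],s["opening"],s["contact_force"])
q=[r.snapshot(n)["frame"] for n in("scene","wrist")]
o=np.hstack([cv2.resize(q[0][200:340,400:540],(400,400),interpolation=2),cv2.resize(q[1][100:300,220:420],(400,400))])
cv2.imwrite("pics/end.png",o[:,:,::-1])
E
```

```text
19.6667 0.08819918530276688 [-0.79282332  0.61222606  0.78799241]
```

View pics/end.png

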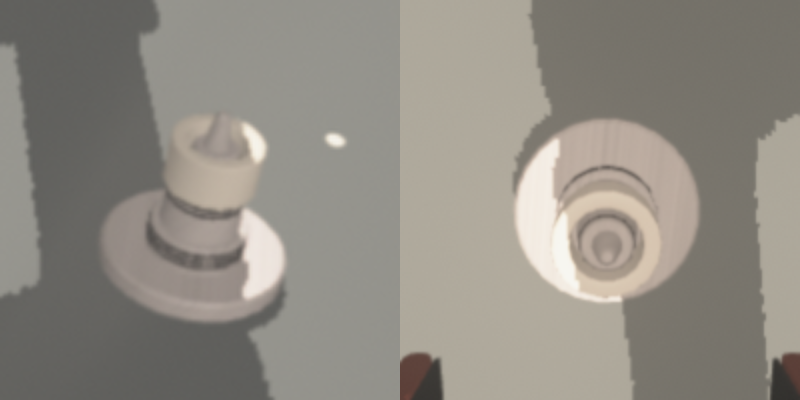

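The collar sits flat and centred on the two-line step at crop (215,165), and the gripper is clear of it.

```bash
python3 -c "
from station import r
print(r.hand_in())"
```

```text
the job is handed in; nothing more can be done
None
```

The middle white collar was lowered onto the two-line step while held, released to sit flat there, and the job was handed in at about 20 s; the arm never went near the other two collars after the grasp, though I took no final picture of them.

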